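# Hang the blue sample jar on the drying rail

## Task

Take the sample-jar hanger with the blue grip knob and bring it to the open end of the hanging rail over the steel drip tray. Enter it there so that its round steel disc runs inside the rail, slide it fully home against the red end stop, and leave it hanging there upright and free. Leave the yellow and white hangers standing where they are.

Things in the scene. Friction and masses are not known exactly. Their poses are not given: they have to be found in the camera images.
- hanger_blue: Loose jar hanger, about 0.2 kg, upright on the bench, round about its z axis. Origin: centre of its underside, z up. Sizes in mm, from below: amber jar with white lid, diameter 48, z 0-45; steel stem, diameter 10; steel running disc, diameter 60, z 65-71; stem again, z 71-112; blue upright cylindrical grip knob, diameter 24, z 112-150.
- rail: Fixed channel rail on legs over a tray. Origin on the bench under its middle; x: entry direction, z up. Sizes in mm: open end x -90, stop face x 90. Disc rides on flanges at z 100, under lips z 126-129 (rail top), between walls y +-42; flanges and lips leave a 32 wide mid slot for the stem. Jar hangs below, knob stays above. Home: hanger at x 60 (green marks), y 0, underside z 35. Tray 240x130, rim z 12.
- hanger_yellow: Same shape and size as hanger_blue, but with a yellow grip knob. A bystander: leave it standing where it is.
- hanger_white: Same shape and size as hanger_blue, but with a white grip knob. A bystander: leave it standing where it is.

How it is judged:
By the outcome, as a careful person would: the job done as asked, in the order asked, and still so for the second after the job is handed in, with the robot touching nothing.
It also fails if it takes over 40 s, if anything falls off the work surface, if the arm or the gripper's body presses on something with over 40 N, if the wrist force passes 120 N, or if a joint passes its speed limit or range.

## Robot

A 6-joint arm with a two-finger parallel gripper is mounted at the origin on the work surface. World frame = base frame: x ahead of the robot, y to its left, z up, the work surface at z = 0. Lengths are in mm, angles in rad, forces in N, time in s.
With the tool pointing down it reaches from about 300 to 775 mm from the base axis. Payload 14.6 kg.
Tool frame: the origin (TCP) lies midway between the tips of the shut fingers; the grasp point (between the pads) lies 19 mm behind it (manip.grip_depth is the distance from the TCP to the grasp point, in mm); x points along the fingers, y is the direction in which the jaws open and shut, and the axes are right-handed (so a half turn about x gives the same grasp; the last joint's range is limited). The gripper opens to 94 mm and grips with 3 to 60 N. Pads are 16 mm wide; open, the fingers measure 119 mm over their backs; the gripper's body (75 mm by 177 mm) begins 78 mm behind the grasp point.
Start: joints at [1.061, 0.3, 1.521, -0, 1.321, -0.067], TCP at [235.655, 496.947, 205.446] pointing down, gripper open.
Joint ranges: [-3.03, 3.03], [-0.79, 2.21], [0.23, 2.52], [-1.04, 4.18], [0, 3.07], [-2.55, 2.55]. Speed limits (rad/s): [2.22, 2.22, 2.57, 3.14, 3.14, 3.14].

## Interface

Orientations are given as [roll, pitch, yaw] about the fixed x, y, z axes, in that order (R = Rz(yaw) Ry(pitch) Rx(roll)).
In Python, from cell import readout, cams, ticket, manip gives the robot as it stands. The module is installed in compiled form; this text tells all that it offers.
- The arm moves only by the tool apply_moves, never from a script. Its argument "plan" is one flat list of numbers, 7 for each row, row after row: the turn, a rotation vector about the tool's x, y, z in rad, then the shift along the tool's x, y, z in m, then the opening in per cent of the stroke, from 0 (shut) to 100 (fully open). In form: [wx, wy, wz, x, y, z, fingers, wx, wy, wz, x, y, z, fingers, ...]. A call has 1 to 5 rows; each row shifts and turns the commanded pose from where the row before left it, along the tool's axes as they then stand; what a row does not reach is not made up. A row lasts 1/8 s, in which the tool goes at most 62.5 mm and 10.7 degrees, less where a joint would pass 70% of its speed; a pose out of reach is approached as far as the arm can. A call with a gripper value outside its range is refused whole. The fingers move at their own pace and stop on an object; "force" is the grip in N (left out, the last holds). Time passes only in rows, so rows that do not move let the fingers close. It gives the time, the measured TCP pose, the force and the opening at its end, in the units of the state.
- readout.read_state(): the state, without advancing time (a new reading comes with each control period).
- cams.camera(name): name is "scene" or "top" or "wrist"; returns a dict with "image" (420x560x3 uint8, red, green, blue), "fovy" (degrees; the focal length in pixels is half the picture's height over the tangent of half this angle, whatever the lens; pixels are square), "cx", "cy" (the principal point, pixels), "position" and "orientation" of the camera in the world; the wrist camera has in their place "T_tool_cam" (4x4, takes a point from camera to tool coordinates, whose origin is the TCP and whose axes are the tool frame's). Camera axes: x right, y down, z forward; pixel columns grow to the right and rows downward; lengths in mm; the calibration is good to about 2 mm. A picture is of the moment at which its call begins: read the wrist's pose just before it. There is no depth.
- ticket.sign_off(): hands the job in, once; it reports no verdict.
The state is a dict: "clock": time; "joints": joint angles; "qd": joint speeds; "effort": joint torques, N m; "eef_pos": TCP position; "eef_rot": TCP orientation; "wrist_force": force on the tool from outside, world axes, zero at the start; "moment": the same for the moment, N m; "finger_gap": finger opening in mm.
Only numpy, scipy, OpenCV 4.12 (cv2) and the standard library are available. Lean on these libraries where they do the work, as an engineer would, in place of code of your own. Each camera call takes 0.05 s, during which the arm holds its last target.

## Working session

There is one attempt and no reset: what is moved stays moved. The work goes in short steps, Python scripts to look and compute and a tool call to move; the robot and the scene stay as the last step left them, time stands still between calls to the robot, and variables do not carry over. Pictures are saved under pics/ and viewed, and the job is handed in when it is done.

Besides the shell and the picture viewer there is one more tool, called in YAML: its name, and indented under it one key for each argument. apply_moves: Moves the arm, as the interface text tells. Its arguments: {"type":"object","properties":{"plan":{"type":"array","items":{"type":"number"}},"force":{"type":"number"}},"required":["plan"]}

```bash
mkdir -p pics
cat > h.py <<'E'
import numpy as np,cv2
from cell import readout,cams,ticket,manip
def snap(n,f):
    c=cams.camera(n); cv2.imwrite('pics/'+f,c['image'][:,:,::-1]); return c
E
python3 - <<'E'
from h import *
for n in ['scene','top','wrist']:
    c=snap(n,n+'0.png'); print(n,{k:v for k,v in c.items() if k!='image'})
print(readout.read_state(),manip.grip_depth)
E
```

```text
scene {'fovy': 55.45930281944214, 'cx': 279.5816786503718, 'cy': 200.96410443230297, 'position': array([1083.15494175,  280.52000343,  530.18269279]), 'orientation': array([-2.25674943,  0.00813255,  2.01168898])}
top {'fovy': 57.86567185223191, 'cx': 276.5919612094728, 'cy': 200.53733181932415, 'position': array([459.6232061 ,  38.85399691, 761.34239673]), 'orientation': array([-2.99478468, -0.01548579, -1.54932601])}
wrist {'fovy': 59.269404039985005, 'cx': 272.6597735011697, 'cy': 203.3652592978411, 'T_tool_cam': array([[ 1.56562292e-05, -2.25367140e-01,  9.74273910e-01,
        -1.78694857e+02],
       [ 9.99999831e-01, -5.62517776e-04, -1.46190150e-04,
        -7.10686505e-01],
       [ 5.80992849e-04,  9.74273748e-01,  2.25367093e-01,
        -6.57257584e+01],
       [ 0.00000000e+00,  0.00000000e+00,  0.00000000e+00,
         1.00000000e+00]])}
{'clock': 0.15, 'joints': array([ 1.06140161e+00,  3.00328359e-01,  1.52142348e+00, -2.16361019e-05,
        1.32069581e+00, -6.65951942e-02]), 'qd': array([ 0.00086119, -0.0004362 , -0.00154561, -0.00215216, -0.00225634,
       -0.00031258]), 'effort': array([ 1.26287974e-03, -5.31953681e+01, -3.52821636e+01,  7.08696339e-02,
        2.34951678e-02, -6.43504023e-06]), 'eef_pos': array([235.56953189, 496.78347071, 205.03130088]), 'eef_rot': array([-1.61288361,  1.56994107, -2.05567777]), 'wrist_force': array([ 0.87458168, -0.44127592,  0.30228789]), 'moment': array([-0.03996251, -0.03225875, -0.01144107]), 'finger_gap': 94.10440994882255} 18.8
```

View pics/scene0.png

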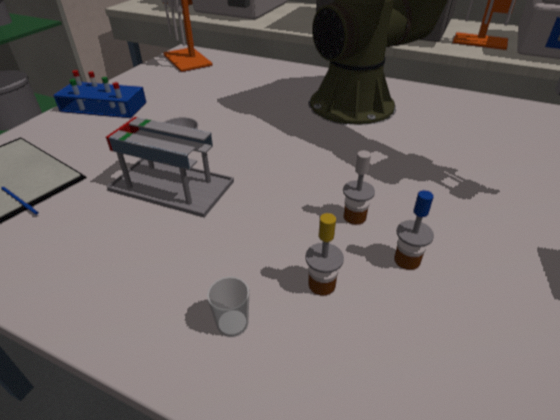

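View pics/top0.png

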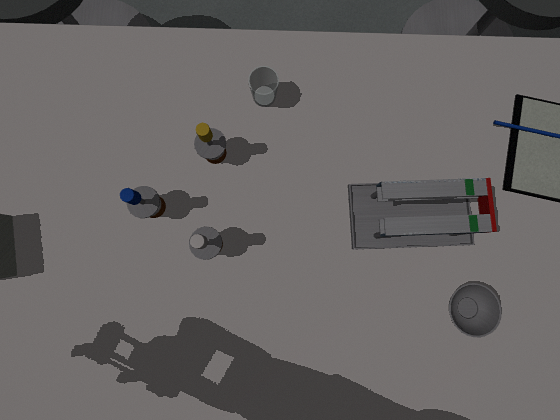

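View pics/wrist0.png

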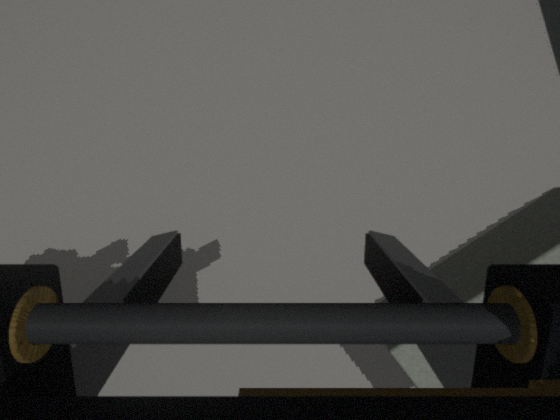

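Run:
```python
import cv2,numpy as np
t=cv2.imread('pics/top0.png')
def crop(x,y,w,h,s,f,im=t):
    c=cv2.resize(im[y:y+h,x:x+w],None,fx=s,fy=s,interpolation=cv2.INTER_CUBIC)
    c=np.clip(c.astype(float)*1.8,0,255).astype('uint8')
    for i in range(0,w,10): cv2.putText(c,str(x+i),(i*s,8),0,.3,(0,255,255)) if i%20==0 else 0; cv2.line(c,(i*s,10),(i*s,15),(0,255,255))
    for i in range(0,h,10): cv2.putText(c,str(y+i),(0,i*s+4),0,.3,(0,255,255)) if i%20==0 else 0; cv2.line(c,(20,i*s),(25,i*s),(0,255,255))
    cv2.imwrite('pics/'+f,c)
crop(110,110,160,160,4,'c1.png'); crop(340,170,165,85,4,'c2.png')
s=cv2.imread('pics/scene0.png'); crop(100,110,140,105,5,'c3.png',s)
```

```text
(no output)
```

View pics/c1.png

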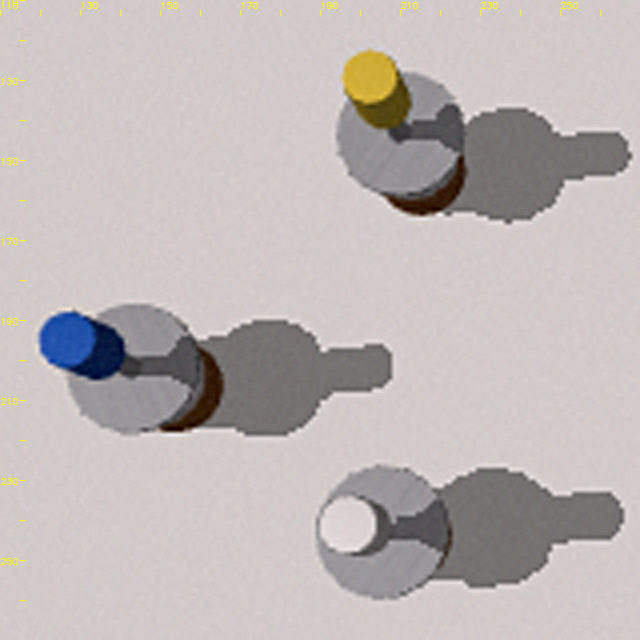

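View pics/c2.png

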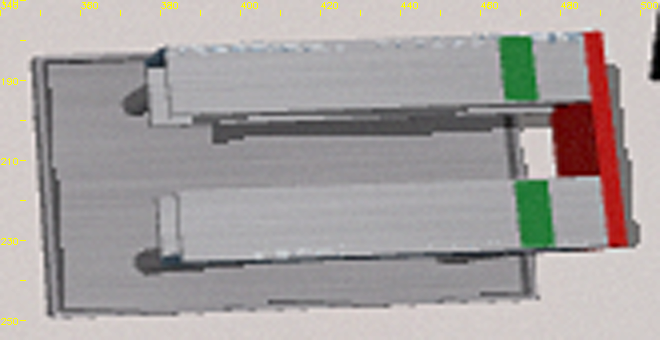

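View pics/c3.png

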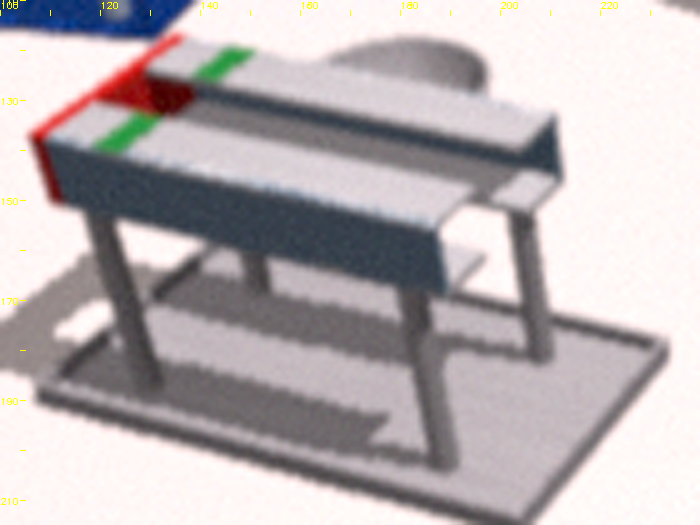

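```bash
cat >> h.py <<'E'
from scipy.spatial.transform import Rotation as R
from scipy.optimize import least_squares
CT=dict(fovy=57.86567185223191,cx=276.592,cy=200.537,p=np.array([459.623,38.854,761.342]),o=[-2.99478468,-0.01548579,-1.54932601])
CS=dict(fovy=55.4593028,cx=279.5817,cy=200.9641,p=np.array([1083.155,280.52,530.183]),o=[-2.25674943,0.00813255,2.01168898])
def proj(c,P):
    f=210/np.tan(np.radians(c['fovy']/2)); Q=R.from_euler('xyz',c['o']).as_matrix().T@(np.asarray(P).T-c['p'][:,None])
    return np.array([f*Q[0]/Q[2]+c['cx'],f*Q[1]/Q[2]+c['cy']]).T
def ray(c,uv,z):
    f=210/np.tan(np.radians(c['fovy']/2)); d=R.from_euler('xyz',c['o']).as_matrix()@np.array([(uv[0]-c['cx'])/f,(uv[1]-c['cy'])/f,1])
    return c['p']+d*(z-c['p'][2])/d[2]
E
python3 - <<'E'
from h import *
g=lambda p:np.array([340+p[0]/4,170+p[1]/4])
s=lambda p:np.array([100+p[0]/5,110+p[1]/5])
# (cam, px, rail coords (x, ysign*inner/outer, z))
T=[(CT,g((169,48)),-90,1,1,129),(CT,g((170,118)),-90,1,0,129),(CT,g((178,192)),-90,-1,0,129),(CT,g((183,260)),-90,-1,1,129),
(CT,g((584,33)),90,1,1,129),(CT,g((605,248)),90,-1,1,129),(CT,g((592,101)),90,1,0,129),(CT,g((601,177)),90,-1,0,129)]
S=[(CS,s((437,226)),-90,1,1,129),(CS,s((475,188)),-90,1,0,129),(CS,s((555,115)),-90,-1,1,129),(CS,s((527,148)),-90,-1,0,129),
(CS,s((46,138)),90,1,1,129),(CS,s((175,38)),90,-1,1,129)]
def fit(D,wall=None):
    def w(q):
        c,sn=np.cos(q[2]),np.sin(q[2]); o=[]
        for d in D:
            y=d[3]*(q[3] if d[4] else 16); o.append([q[0]+c*d[2]-sn*y,q[1]+sn*d[2]+c*y,d[5]])
        return o
    def res(q):
        W=w(q); return np.concatenate([proj(d[0],np.array([P]))[0]-d[1] for d,P in zip(D,W)])
    r=least_squares(res,[450,-130,-1.6,45]); print(r.x,np.round(r.fun.reshape(-1,2),1).tolist())
fit(T);fit(S);fit(T+S)
def hang(n,kn,disc):
    print(n,ray(CT,kn,150),ray(CT,disc,71))
hang('blue',(127,195),(143.3,202.1))
hang('yel',(202.7,129.3),(210,143))
hang('whi',(197,240.8),(205.7,242.8))
st=ray
for n,p,d in [('blue',(424.5,195.5),(414.5,233.5)),('yel',(327.5,219),(324.5,258)),('whi',(363.5,155),(358.5,190.5))]: print(n,ray(CS,p,150),ray(CS,d,71))
E
```

```text
[ 549.36115861 -239.25513832   -1.51380447   45.42590031] [[-0.8, -0.1], [0.3, -0.5], [-0.2, -0.2], [-0.1, 0.4], [-0.0, 0.3], [1.0, -0.3], [-0.0, 0.3], [-0.1, -0.0]]
[ 553.87508888 -236.04672329   -1.49714192   43.40782972] [[0.6, -0.2], [0.5, -0.0], [-0.4, -0.1], [-1.5, -0.1], [-0.2, 0.2], [1.1, 0.7]]
[ 549.85755369 -238.93705765   -1.51033482   44.86507611] [[-1.0, 0.1], [0.1, -0.6], [-0.4, -0.3], [-0.2, -0.1], [-0.3, 0.2], [0.8, -1.1], [-0.3, -0.2], [-0.3, -0.5], [-0.5, -1.0], [0.1, -1.1], [-0.2, -1.3], [-1.8, -1.1], [-0.2, -1.1], [2.3, -0.9]]
blue [553.52460102 273.88667822 150.        ] [553.25576316 273.64847526  71.        ]
yel [667.3818047  157.14678107 150.        ] [667.9285219  157.46880675  71.        ]
whi [482.22684791 156.99475134 150.        ] [481.90916282 156.44771751  71.        ]
blue [560.47833215 274.17527991 150.        ] [561.11423194 275.32506062  71.        ]
yel [672.5704114  158.69987229 150.        ] [674.12652733 160.03752353  71.        ]
whi [488.94732588 158.43230855 150.        ] [487.82503467 158.64280552  71.        ]
```

Run:
```python
import cv2,numpy as np
im=cv2.imread('pics/scene0.png')
x,y,w,h,s=300,140,145,160,4
c=cv2.resize(im[y:y+h,x:x+w],None,fx=s,fy=s,interpolation=cv2.INTER_CUBIC)
cv2.imwrite('pics/c4.png',c)
```

```text
(no output)
```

View pics/c4.png

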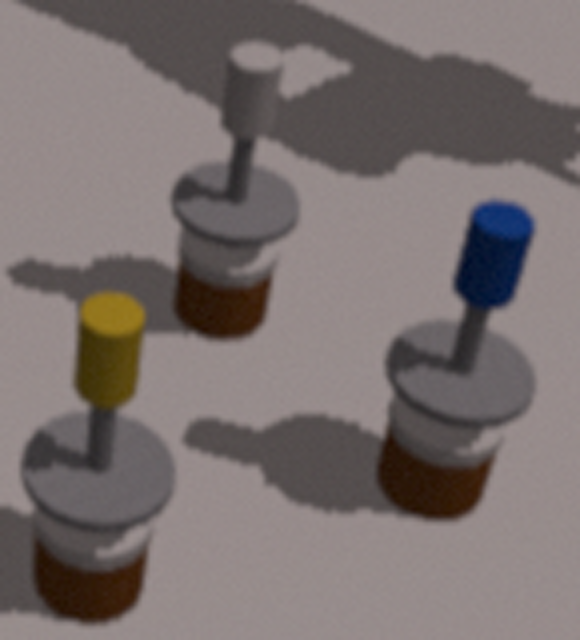

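```bash
cat >> h.py <<'E'
def tool(): 
    s=readout.read_state(); return s,R.from_euler('xyz',s['eef_rot']).as_matrix()
def go(p,yaw=None):
    "shift in tool axes (m); yaw: wanted angle of jaw axis (mod pi)"
    s,M=tool(); d=np.array(p)-s['eef_pos']
    print('t',s['clock'],'pos',s['eef_pos'].round(1),'gap',s['finger_gap'].round(1),'F',s['wrist_force'].round(2))
    print('M',M.round(3).tolist()); print('shift',(M.T@d/1000).round(4))
    if yaw is not None:
        a=np.arctan2(M[1,1],M[0,1]); e=(yaw-a+np.pi/2)%np.pi-np.pi/2; print('jaw',a,'wx needed',-e)
    ax=np.cross(M[:,0],[0,0,-1]); print('tilt fix (tool)',(M.T@ax).round(4))
E
python3 - <<'E'
from h import *
go([553.5,274,250],0)
E
```

```text
Traceback (most recent call last):
  File "h.py", line 20, in go
    print('t',s['clock'],'pos',s['eef_pos'].round(1),'gap',s['finger_gap'].round(1),'F',s['wrist_force'].round(2))
                                                           ^^^^^^^^^^^^^^^^^^^^^
AttributeError: 'float' object has no attribute 'round'
```

```bash
sed -i "s/s\['finger_gap'\].round(1)/round(s['finger_gap'],1)/" h.py
python3 - <<'E'
from h import *
go([553.5,274,250],0)
E
```

```text
t 0.15 pos [235.6 496.8 205. ] gap 94.1 F [ 0.87 -0.44  0.3 ]
M [[-0.0, 0.428, 0.904], [-0.001, 0.904, -0.428], [-1.0, -0.001, -0.0]]
shift [-0.0449 -0.0651  0.3827]
jaw 1.1280021860983087 wx needed 1.1280021860983087
tilt fix (tool) [ 0.     -0.      0.0009]
```

apply_moves:
  plan: [0,0,0,-0.01,-0.01,0.055,100,0,0,0,-0.01,-0.01,0.055,100,0,0,0,-0.01,-0.01,0.055,100,0,0,0,-0.01,-0.01,0.055,100,0,0,0,-0.01,-0.01,0.055,100]
  force: 20

```text
clock: 0.78
eef_pos: [464.0, 332.6, 255.7]
eef_rot: [-2.321, 1.571, -2.763]
wrist_force: [0.3, 0.6, -1.2]
finger_gap: 94.3
```

apply_moves:
  plan: [0.178,0,0,0,0,0,100,0.178,0,0,0,0,0,100,0.178,0,0,0,0,0,100,0.178,0,0,0,0,0,100,0.178,0,0,0,0,0,100]

```text
clock: 1.4
eef_pos: [462.6, 333.9, 255.1]
eef_rot: [-1.246, 1.57, -2.585]
wrist_force: [-0.1, 0.7, -0.8]
finger_gap: 93.9
```

apply_moves:
  plan: [0.178,0,0,0,0,0,100,0,0,0,0,0,0,100]

```text
clock: 1.65
eef_pos: [462.6, 333.9, 255.2]
eef_rot: [-1.137, 1.57, -2.647]
wrist_force: [-0.6, -0.2, -0.5]
finger_gap: 94.3
```

Run:
```python
from h import *
go([553.5,274,250],0.06)
```

```text
t 1.65 pos [462.6 333.9 255.2] gap 94.3 F [-0.58 -0.16 -0.45]
M [[-0.0, 0.998, 0.061], [-0.0, 0.061, -0.998], [-1.0, -0.0, 0.0]]
shift [0.0052 0.087  0.0653]
jaw 0.061079004530836305 wx needed 0.0010790045308362028
tilt fix (tool) [0.     0.0002 0.0004]
```

apply_moves:
  plan: [0,0,0,0.002,0.044,0.033,100,0,0,0,0.003,0.043,0.032,100,0,0,0,0,0,0,100]

```text
clock: 2.02
eef_pos: [555.3, 272.0, 249.2]
eef_rot: [-1.045, 1.569, -2.555]
wrist_force: [-0.6, -0.1, -0.3]
finger_gap: 94.2
```

Run:
```python
from h import *
go([553.5,274,112],0.06)
snap('wrist','w1.png')
```

```text
t 2.025 pos [555.3 272.  249.2] gap 94.2 F [-0.59 -0.13 -0.26]
M [[-0.001, 0.998, 0.061], [-0.001, 0.061, -0.998], [-1.0, -0.001, 0.001]]
shift [ 0.1372 -0.0015 -0.0022]
jaw 0.06123798794382454 wx needed 0.001237987943824459
tilt fix (tool) [0.     0.0008 0.0014]
```

View pics/w1.png

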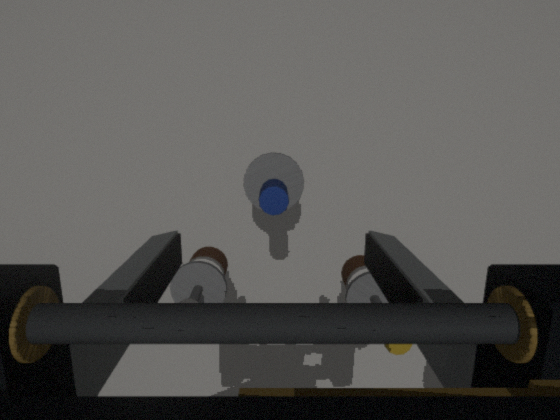

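```bash
cat >> h.py <<'E'
TC=np.array([[1.5656e-05,-.22536714,.97427391,-178.694857],[.99999983,-5.625e-4,-1.4619e-4,-.7106865],[5.80992849e-4,.974273748,.225367,-65.7257584],[0,0,0,1]])
def wray(uv,z):
    s,M=tool(); f=210/np.tan(np.radians(59.269404/2)); d=M@TC[:3,:3]@np.array([(uv[0]-272.65977)/f,(uv[1]-203.36526)/f,1])
    o=s['eef_pos']+M@TC[:3,3]; return o+d*(z-o[2])/d[2]
E
python3 - <<'E'
from h import *
print(wray((274,201),150),wray((273.7,182.3),71))
im=cv2.imread('pics/w1.png'); cv2.imwrite('pics/w1c.png',cv2.resize(im[140:240,220:330],None,fx=5,fy=5,interpolation=2))
E
```

```text
[554.06983453 276.47764521 150.        ] [553.89306543 277.48991626  71.        ]
```

View pics/w1c.png

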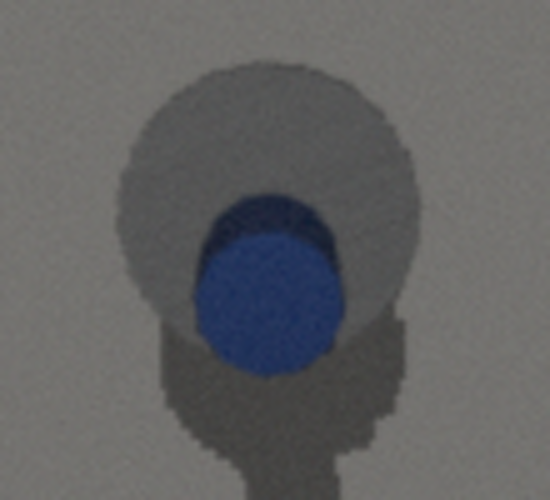

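apply_moves:
  plan: [0,0,0,0.045,-0.001,-0.003,100,0,0,0,0.045,0,0,100,0,0,0,0.045,0,0,100,0,0,0,0,0,0,100]

```text
clock: 2.58
eef_pos: [550.2, 277.4, 113.0]
eef_rot: [-1.247, 1.565, -2.754]
wrist_force: [0.1, 0.0, 0.5]
finger_gap: 93.9
```

apply_moves:
  plan: [0,0,0,0,0,0,20,0,0,0,0,0,0,15,0,0,0,0,0,0,10,0,0,0,0,0,0,0,0,0,0,0,0,0,0]
  force: 20

```text
clock: 3.2
eef_pos: [552.3, 277.2, 115.6]
eef_rot: [2.054, 1.571, 0.543]
wrist_force: [-0.5, 0.5, -0.3]
finger_gap: 47.5
```

Run:
```python
from h import *
go([554,275,113],0.06)
snap('wrist','w2.png');snap('scene','s2.png')
```

```text
t 3.2 pos [552.3 277.2 115.6] gap 47.5 F [-0.49  0.5  -0.34]
M [[0.0, 0.998, 0.06], [0.0, 0.06, -0.998], [-1.0, 0.0, -0.0]]
shift [0.0026 0.0015 0.0023]
jaw 0.05995399281474411 wx needed -4.600718525593628e-05
tilt fix (tool) [ 0.     -0.0001 -0.0002]
```

View pics/s2.png

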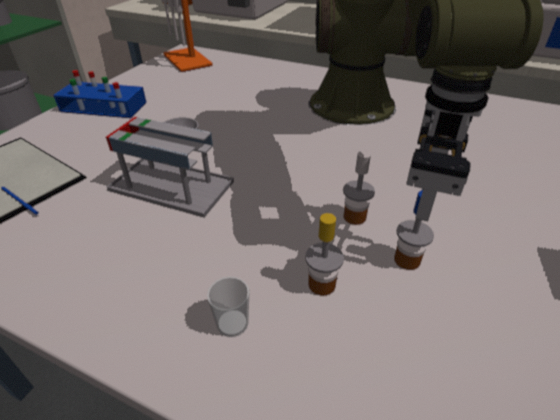

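apply_moves:
  plan: [0,0,0,0,0.0015,0.001,0,0,0,0,0,0,0,0,0,0,0,0,0,0,0,0,0,0,0,0,0,0,0,0,0,0,0,0,0]

```text
clock: 3.92
eef_pos: [553.8, 276.3, 115.4]
eef_rot: [0.351, 1.571, -1.16]
wrist_force: [0.7, -1.2, -2.0]
finger_gap: 23.5
```

Run:
```python
from h import *
go([554,275,113],0.06)
snap('wrist','w3.png')
```

```text
t 3.925 pos [553.8 276.3 115.4] gap 23.5 F [ 0.67 -1.21 -1.98]
M [[0.0, 0.998, 0.06], [-0.0, 0.06, -0.998], [-1.0, 0.0, 0.0]]
shift [0.0024 0.0001 0.0013]
jaw 0.060040135162993856 wx needed 4.013516299394837e-05
tilt fix (tool) [-0.      0.0001 -0.    ]
```

View pics/w3.png

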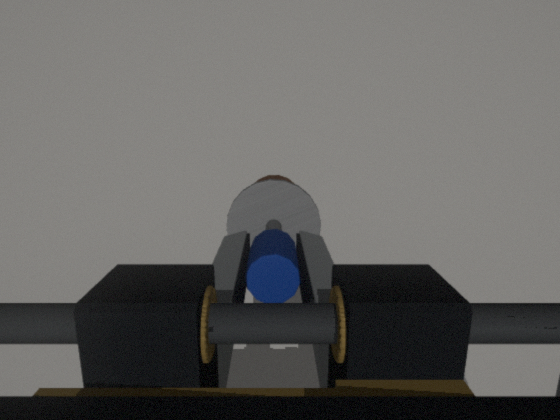

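Run:
```python
from h import *
print(wray((274,278),150))
im=cv2.imread('pics/w3.png'); cv2.imwrite('pics/w3c.png',cv2.resize(im[210:320,210:340],None,fx=5,fy=5,interpolation=2))
```

```text
[553.62974597 276.4566003  150.        ]
```

View pics/w3c.png

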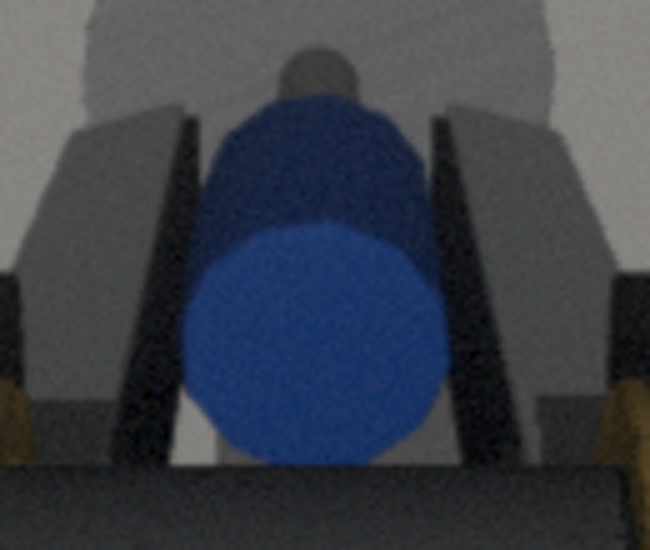

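apply_moves:
  plan: [0,0,0,-0.02,0,0,0,0,0,0,-0.035,0,0,0,0,0,0,-0.04,0,0,0,0,0,0,-0.04,0,0,0,0,0,0,-0.035,0,0,0]
  force: 35

```text
clock: 4.6
eef_pos: [553.6, 276.3, 286.8]
eef_rot: [-2.105, 1.571, 2.667]
wrist_force: [-0.2, 0.4, -2.4]
finger_gap: 23.0
```

Run:
```python
from h import *
go([541,-70,285],0.06)
snap('scene','s4.png');snap('wrist','w4.png')
```

```text
t 4.6 pos [553.6 276.3 286.8] gap 23.0 F [-0.24  0.38 -2.41]
M [[-0.0, 0.998, 0.06], [0.0, 0.06, -0.998], [-1.0, -0.0, -0.0]]
shift [ 0.0017 -0.0334  0.3449]
jaw 0.060135826459174195 wx needed 0.00013582645917420422
tilt fix (tool) [ 0.     -0.0001  0.0002]
```

View pics/s4.png

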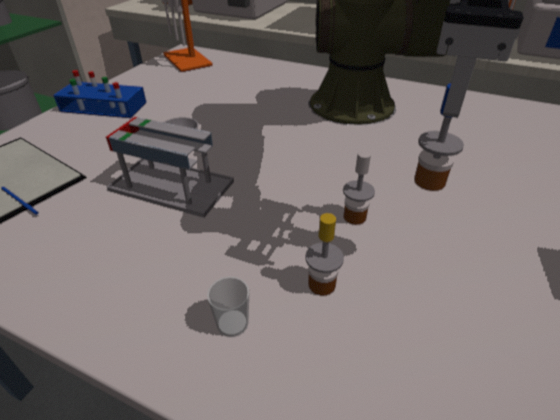

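View pics/w4.png

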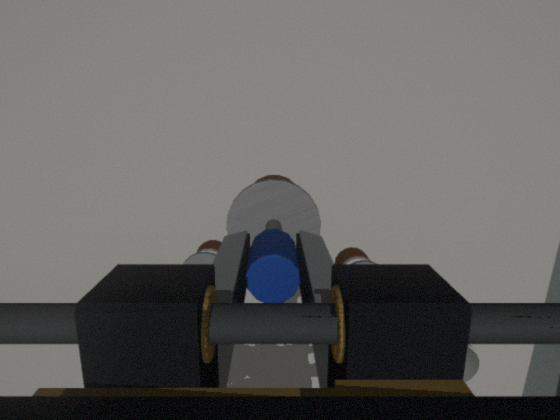

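apply_moves:
  plan: [0,0,0,0,-0.002,0.025,0,0,0,0,0,-0.004,0.045,0,0,0,0,0,-0.005,0.05,0,0,0,0,0,-0.005,0.05,0,0,0,0,0,-0.005,0.05,0]

```text
clock: 5.32
eef_pos: [545.3, 53.9, 283.7]
eef_rot: [-1.618, 1.569, -3.128]
wrist_force: [0.5, 0.1, -3.3]
finger_gap: 23.2
```

apply_moves:
  plan: [0,0,0,0,-0.005,0.05,0,0,0,0,0,-0.004,0.045,0,0,0,0,0,-0.003,0.025,0,0,0,0,0,0,0,0]

```text
clock: 5.82
eef_pos: [540.7, -66.4, 283.8]
eef_rot: [-1.801, 1.568, 2.969]
wrist_force: [0.5, 0.2, -3.2]
finger_gap: 23.3
```

Run:
```python
from h import *
go([541,-70,160],0.06)
snap('top','t5.png');snap('wrist','w5.png')
```

```text
t 5.825 pos [540.7 -66.4 283.8] gap 23.3 F [ 0.47  0.24 -3.21]
M [[-0.002, 0.998, 0.058], [0.0, 0.058, -0.998], [-1.0, -0.002, -0.001]]
shift [0.1238 0.0003 0.0037]
jaw 0.0576680023956553 wx needed -0.002331997604344771
tilt fix (tool) [-0.     -0.0005  0.0022]
```

View pics/t5.png

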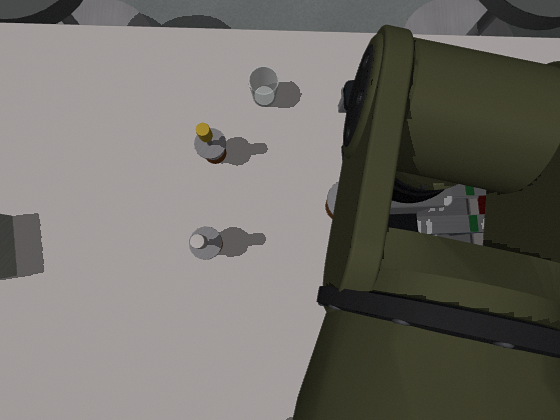

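View pics/w5.png

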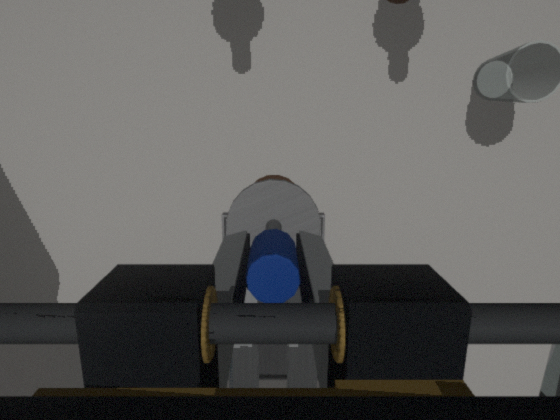

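Run:
```python
from h import *
print(wray((222,213),12),wray((325,213),12))
c,s=np.cos(-1.5138),np.sin(-1.5138)
for x in (-120,): 
  for y in (-65,65): print(549.4+c*x-s*y,-239.3+s*x+c*y)
```

```text
[ 479.07725234 -119.35064244   12.        ] [ 608.80024592 -111.6101165    12.        ]
477.66969363965995 -123.19761781319143
607.4585930146445 -115.79210641760638
```

apply_moves:
  plan: [0,0,0,0.03,0,0,0,0,0,0,0.045,0,0,0,0,0,0,0.035,0,0,0,0,0,0,0.013,0,0,0,0,0,0,0,0,0,0]

```text
clock: 6.55
eef_pos: [541.3, -64.5, 162.4]
eef_rot: [-1.886, 1.57, 2.887]
wrist_force: [-0.0, 0.2, -2.1]
finger_gap: 23.9
```

Run:
```python
from h import *
c,s=np.cos(-1.5138),np.sin(-1.5138)
go([549.4-150*c,-239.3-150*s,161],0.057)
snap('scene','s6.png');snap('wrist','w6.png')
im=cv2.imread('pics/s6.png'); cv2.imwrite('pics/s6c.png',cv2.resize(im[80:220,90:290],None,fx=4,fy=4,interpolation=2))
```

```text
t 6.55 pos [541.3 -64.5 162.4] gap 23.9 F [-0.04  0.24 -2.09]
M [[-0.001, 0.998, 0.061], [0.0, 0.061, -0.998], [-1.0, -0.001, -0.0]]
shift [ 0.0014 -0.002   0.025 ]
jaw 0.06078828879782462 wx needed 0.003788288797824668
tilt fix (tool) [-0.     -0.0002  0.0006]
```

View pics/s6c.png

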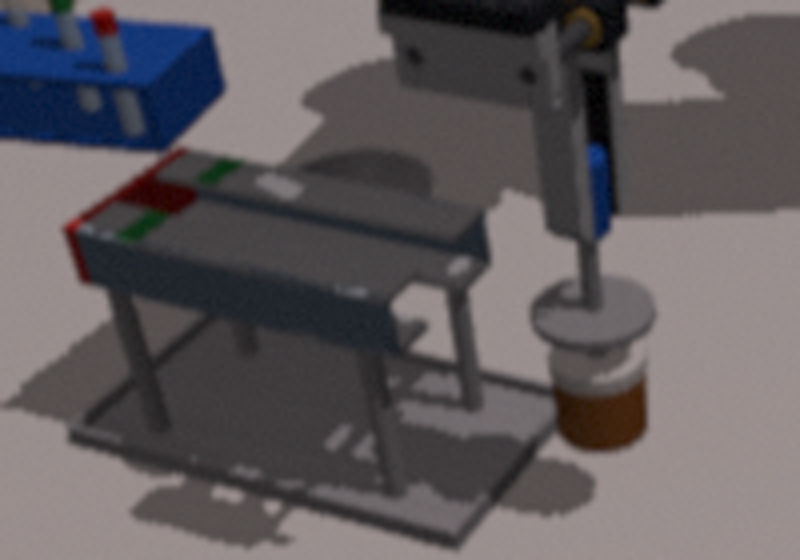

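View pics/w6.png

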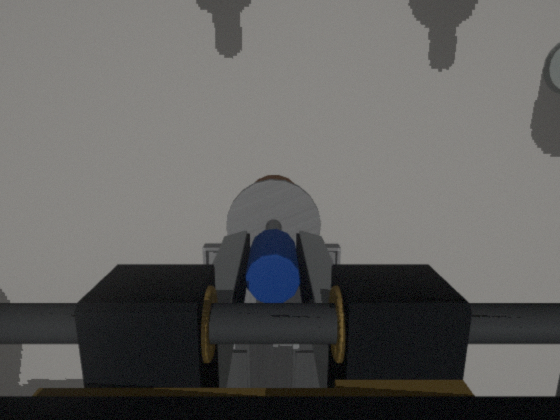

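apply_moves:
  plan: [0,0,0,0,-0.001,0.015,0,0,0,0,0,0,0.02,0,0,0,0,0,0,0.02,0,0,0,0,0,0,0.015,0,0,0,0,0,0,0,0]

```text
clock: 7.28
eef_pos: [544.4, -136.3, 162.3]
eef_rot: [-1.81, 1.571, 2.961]
wrist_force: [-0.5, 1.2, -3.1]
finger_gap: 23.4
```

Run:
```python
from h import *
c,s=np.cos(-1.5138),np.sin(-1.5138)
go([549.4-90*c,-239.3-90*s,161],0.06)
snap('scene','s7.png');snap('wrist','w7.png')
im=cv2.imread('pics/s7.png'); cv2.imwrite('pics/s7c.png',cv2.resize(im[80:220,90:290],None,fx=4,fy=4,interpolation=2))
```

```text
t 7.275 pos [ 544.4 -136.3  162.3] gap 23.4 F [-0.45  1.2  -3.06]
M [[-0.0, 0.998, 0.058], [0.0, 0.058, -0.998], [-1.0, -0.0, -0.0]]
shift [ 0.0013 -0.0009  0.0131]
jaw 0.05823069060673922 wx needed -0.0017693093932606985
tilt fix (tool) [-0.     -0.0001  0.0002]
```

View pics/s7c.png

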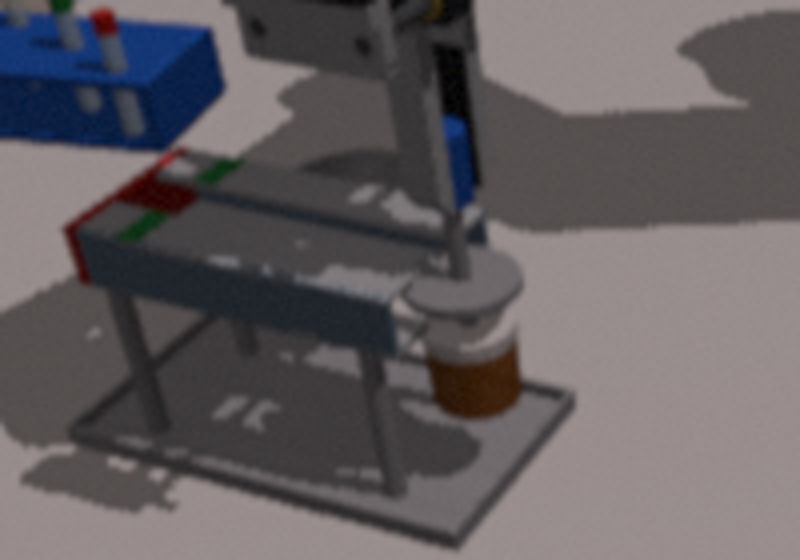

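View pics/w7.png

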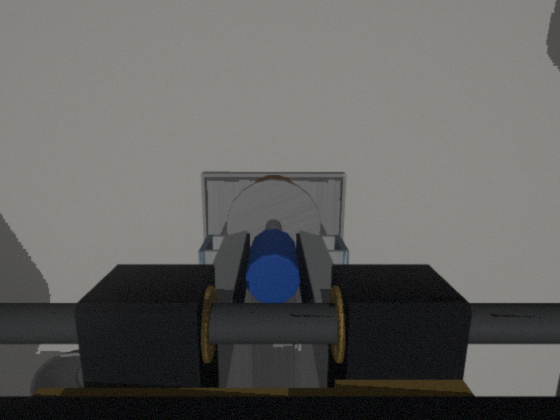

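apply_moves:
  plan: [0,0,0,0,0,0.015,0,0,0,0,0,0,0.015,0,0,0,0,0,0,0.015,0,0,0,0,0,0,0.01,0,0,0,0,0,0,0,0]

```text
clock: 8.0
eef_pos: [547.7, -190.6, 162.3]
eef_rot: [-2.16, 1.571, 2.611]
wrist_force: [1.4, 0.5, -2.4]
finger_gap: 23.4
```

Run:
```python
from h import *
c,s=np.cos(-1.5138),np.sin(-1.5138)
go([549.4+60*c,-239.3+60*s,161],0.06)
snap('scene','s8.png');snap('wrist','w8.png')
im=cv2.imread('pics/s8.png'); cv2.imwrite('pics/s8c.png',cv2.resize(im[80:220,90:290],None,fx=4,fy=4,interpolation=2))
```

```text
t 8.0 pos [ 547.7 -190.6  162.3] gap 23.4 F [ 1.35  0.47 -2.4 ]
M [[-0.0, 0.998, 0.059], [0.0, 0.059, -0.998], [-1.0, -0.0, -0.0]]
shift [ 0.0013 -0.0013  0.1087]
jaw 0.05898879926597111 wx needed -0.0010112007340288276
tilt fix (tool) [ 0.     -0.0001  0.0002]
```

View pics/s8c.png

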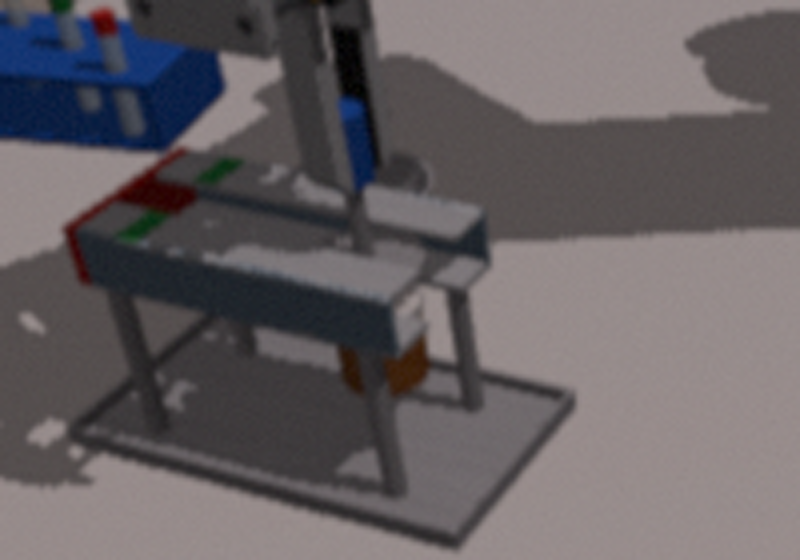

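View pics/w8.png

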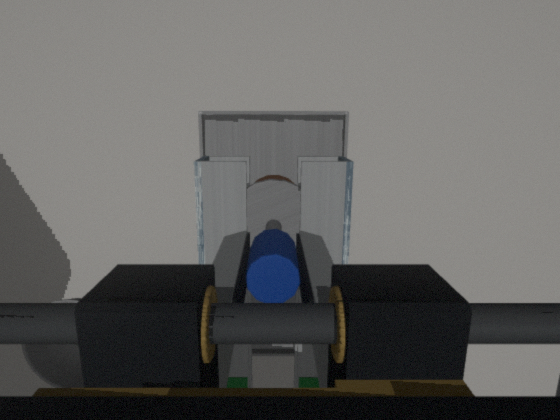

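apply_moves:
  plan: [0,0,0,0,0,0.02,0,0,0,0,0,0,0.025,0,0,0,0,0,0,0.025,0,0,0,0,0,-0.001,0.02,0,0,0,0,0.004,0,0.007,0]

```text
clock: 8.72
eef_pos: [552.4, -288.5, 158.3]
eef_rot: [0.846, 1.571, -0.666]
wrist_force: [1.2, -0.4, -3.2]
finger_gap: 23.2
```

apply_moves:
  plan: [0,0,0,0.005,0,0,0,0,0,0,0,0,0.002,0,0,0,0,0,0,0.002,0,0,0,0,0,0,0,0]

```text
clock: 9.22
eef_pos: [553.0, -290.7, 153.7]
eef_rot: [0.955, 1.57, -0.555]
wrist_force: [-0.4, -0.7, -2.7]
finger_gap: 23.0
```

Run:
```python
from h import *
c,s=np.cos(-1.5138),np.sin(-1.5138)
go([549.4+60*c,-239.3+60*s,152],0.06)
snap('wrist','w9.png');snap('scene','s9.png')
im=cv2.imread('pics/s9.png'); cv2.imwrite('pics/s9c.png',cv2.resize(im[80:220,90:290],None,fx=4,fy=4,interpolation=2))
```

```text
t 9.225 pos [ 553.  -290.7  153.7] gap 23.0 F [-0.39 -0.75 -2.72]
M [[0.0, 0.998, 0.06], [-0.0, 0.06, -0.998], [-1.0, 0.0, 0.0]]
shift [ 0.0017 -0.0007  0.0085]
jaw 0.06026697863932675 wx needed 0.000266978639326787
tilt fix (tool) [ 0.      0.0002 -0.0003]
```

View pics/w9.png

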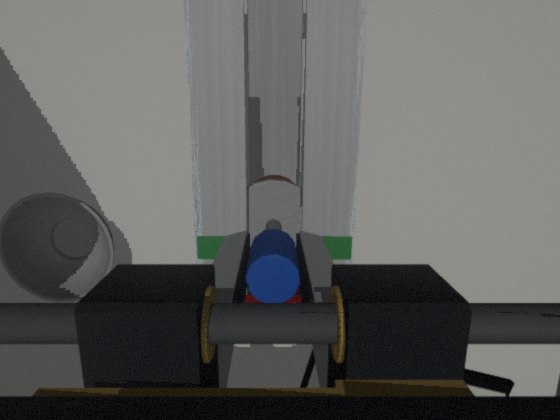

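View pics/s9c.png

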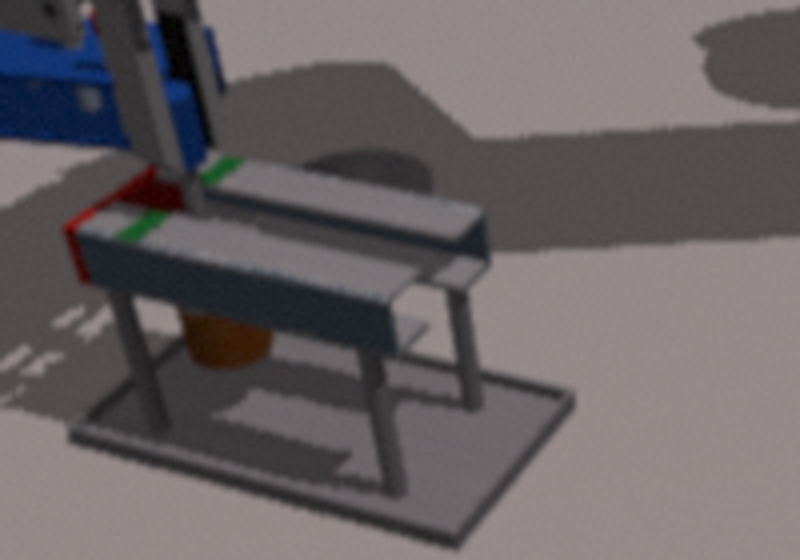

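apply_moves:
  plan: [0,0,0,0.001,0,0.002,0,0,0,0,0,0,0.001,0,0,0,0,0,0,0,0]

```text
clock: 9.7
eef_pos: [553.0, -293.9, 152.4]
eef_rot: [-2.371, 1.571, 2.402]
wrist_force: [0.1, 0.5, -1.6]
finger_gap: 23.4
```

apply_moves:
  plan: [0,0,0,0,0,0.001,0,0,0,0,0,0,0.001,0,0,0,0,0,0,0,0]

```text
clock: 10.07
eef_pos: [553.1, -295.8, 152.4]
eef_rot: [-1.558, 1.571, -3.069]
wrist_force: [-0.5, -0.0, -2.8]
finger_gap: 23.9
```

apply_moves:
  plan: [0,0,0,0,0,0.001,0,0,0,0,0,0,0.001,0,0,0,0,0,0,0,0]

```text
clock: 10.45
eef_pos: [553.3, -297.7, 152.5]
eef_rot: [3.102, 1.571, 1.591]
wrist_force: [-0.0, 1.3, -1.7]
finger_gap: 24.0
```

apply_moves:
  plan: [0,0,0,0,0,0.001,0,0,0,0,0,0,0,0]

```text
clock: 10.7
eef_pos: [553.3, -298.2, 152.6]
eef_rot: [-3.044, 1.57, 1.728]
wrist_force: [-1.0, 5.0, 1.1]
finger_gap: 23.0
```

apply_moves:
  plan: [0,0,0,0,0,0.001,0,0,0,0,0,0,0,0]

```text
clock: 10.95
eef_pos: [553.6, -298.7, 152.7]
eef_rot: [3.041, 1.569, 1.531]
wrist_force: [-1.2, 9.0, 1.3]
finger_gap: 23.6
```

apply_moves:
  plan: [0,0,0,0,0,0.001,0,0,0,0,0,0,0,0]

```text
clock: 11.2
eef_pos: [553.7, -299.5, 152.9]
eef_rot: [3.007, 1.569, 1.497]
wrist_force: [-1.5, 10.4, 3.7]
finger_gap: 23.3
```

apply_moves:
  plan: [0,0,0,0.001,0,-0.001,0,0,0,0,0.001,0,-0.0005,0,0,0,0,0,0,0,0]

```text
clock: 11.58
eef_pos: [553.5, -298.9, 150.6]
eef_rot: [2.56, 1.57, 1.049]
wrist_force: [0.3, 6.2, 1.1]
finger_gap: 23.7
```

Run:
```python
from h import *
c,s=np.cos(-1.5138),np.sin(-1.5138)
go([549.4+60*c,-239.3+60*s,150.4],0.06)
snap('wrist','w10.png')
```

```text
t 11.575 pos [ 553.5 -298.9  150.6] gap 23.7 F [0.35 6.16 1.13]
M [[0.0, 0.998, 0.06], [0.001, 0.06, -0.998], [-1.0, 0.0, -0.001]]
shift [ 0.0002 -0.0007  0.0003]
jaw 0.06023909874524559 wx needed 0.00023909874524563612
tilt fix (tool) [ 0.     -0.0005 -0.0004]
```

View pics/w10.png

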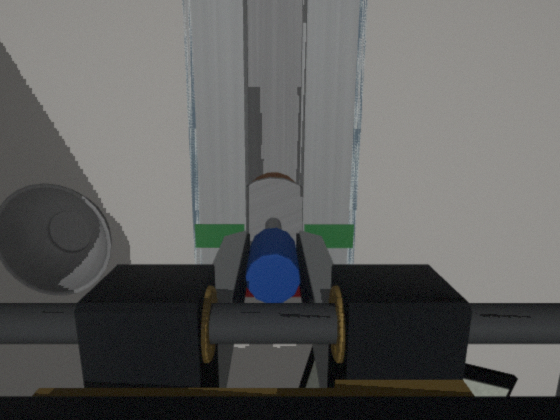

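apply_moves:
  plan: [0,0,0,0,0,0,35,0,0,0,0,0,0,50,0,0,0,0,0,0,60,0,0,0,0,0,0,60,0,0,0,0,0,0,60]

```text
clock: 12.25
eef_pos: [553.3, -299.3, 150.5]
eef_rot: [-0.196, 1.571, -1.707]
wrist_force: [-0.3, -0.6, 0.4]
finger_gap: 56.7
```

Run:
```python
from h import *
go([553.5,-299,150.4],0.06)
snap('wrist','w11.png')
```

```text
t 12.25 pos [ 553.3 -299.3  150.5] gap 56.7 F [-0.31 -0.6   0.43]
M [[-0.0, 0.998, 0.06], [-0.0, 0.06, -0.998], [-1.0, -0.0, 0.0]]
shift [ 0.0001  0.0002 -0.0003]
jaw 0.059984510838722506 wx needed -1.5489161277582042e-05
tilt fix (tool) [-0.      0.0001  0.    ]
```

View pics/w11.png

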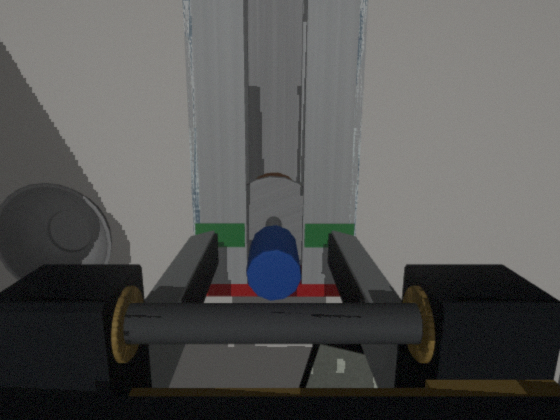

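apply_moves:
  plan: [0,0,0,-0.03,0,0,60,0,0,0,-0.04,0,0,60,0,0,0,-0.04,0,0,60,0,0,0,0,0,-0.04,60,0,0,0,0,0,0,60]

```text
clock: 12.92
eef_pos: [551.1, -257.6, 261.2]
eef_rot: [1.188, 1.57, -0.321]
wrist_force: [-0.6, -0.3, 0.1]
finger_gap: 56.5
```

Run:
```python
from h import *
go([553.5,-299,150.4],0.06)
snap('wrist','w12.png')
snap('scene','s12.png')
im=cv2.imread('pics/s12.png'); cv2.imwrite('pics/s12c.png',cv2.resize(im[80:220,90:290],None,fx=4,fy=4,interpolation=2))
im=cv2.imread('pics/w12.png'); cv2.imwrite('pics/w12c.png',cv2.resize(im[150:300,200:350],None,fx=4,fy=4,interpolation=2))
```

```text
t 12.925 pos [ 551.1 -257.6  261.2] gap 56.5 F [-0.62 -0.27  0.07]
M [[0.001, 0.998, 0.062], [-0.0, 0.062, -0.998], [-1.0, 0.001, 0.0]]
shift [ 0.1108 -0.0003  0.0414]
jaw 0.06193080584730587 wx needed 0.001930805847305983
tilt fix (tool) [ 0.      0.0004 -0.001 ]
```

View pics/w12c.png

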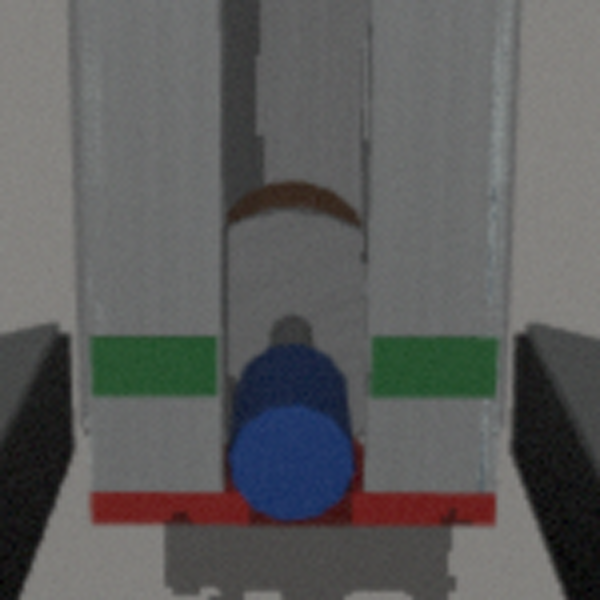

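View pics/s12c.png

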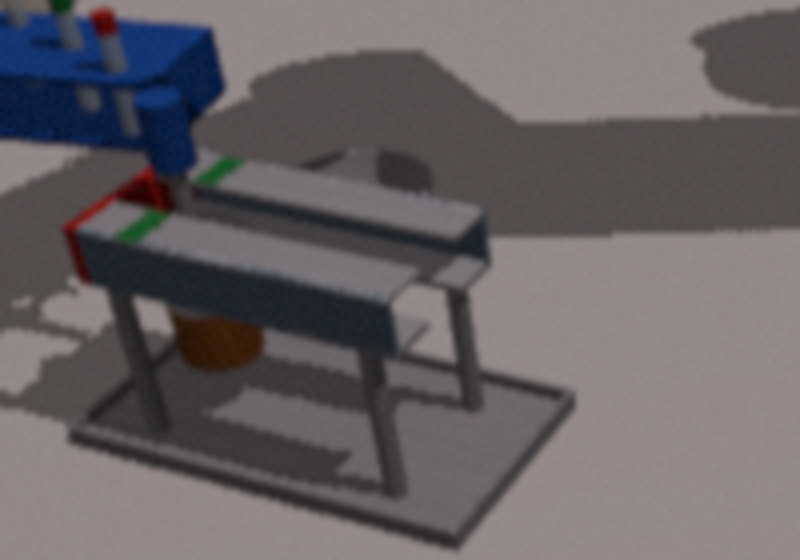

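Run:
```python
from h import *
c,s=np.cos(-1.5105),np.sin(-1.5105)
k=wray((273,265.8),185);r=lambda p:(p[0]-550)*c+(p[1]+239)*s
for n,p in dict(knob=k,green=wray((273.5,241.5),129),stop=wray((273.5,273),129),discrear=wray((273.5,201.5),106)).items(): print(n,p.round(1),round(r(p),1))
```

```text
knob [ 552.9 -299.5  185. ] 60.6
green [ 553.4 -299.9  129. ] 61.0
stop [ 555.2 -329.7  129. ] 90.9
discrear [ 551.6 -268.9  106. ] 30.0
```

apply_moves:
  plan: [0,0,0,-0.02,0,-0.05,60,0,0,0,-0.02,0,-0.055,60,0,0,0,0,0,-0.055,60,0,0,0,0,0,-0.055,60,0,0,0,0,0,-0.055,60]

```text
clock: 13.65
eef_pos: [534.7, 11.1, 300.2]
eef_rot: [-1.232, 1.57, -2.744]
wrist_force: [0.1, 0.1, -0.5]
finger_gap: 56.2
```

apply_moves:
  plan: [0,0,0,0,-0.02,-0.055,60,0,0,0,0,-0.02,-0.05,60,0,0,0,0,-0.02,-0.05,60,0,0,0,0,0,0,60,0,0,0,0,0,0,60]

```text
clock: 14.28
eef_pos: [466.1, 160.6, 300.3]
eef_rot: [-0.557, 1.57, -2.068]
wrist_force: [0.2, 0.3, 0.2]
finger_gap: 56.5
```

Run:
```python
from h import *
go([553.5,-299,150.4],0.06)
snap('top','t13.png')
im=cv2.imread('pics/t13.png'); cv2.imwrite('pics/t13c.png',np.clip(1.8*cv2.resize(im[160:260,400:520],None,fx=5,fy=5,interpolation=2).astype(float),0,255).astype('uint8'))
```

```text
t 14.275 pos [466.1 160.6 300.3] gap 56.5 F [0.17 0.25 0.16]
M [[-0.0, 0.998, 0.06], [-0.0, 0.06, -0.998], [-1.0, -0.0, 0.0]]
shift [0.15   0.0599 0.464 ]
jaw 0.05966958940220996 wx needed -0.00033041059778993187
tilt fix (tool) [-0.      0.0003  0.0002]
```

View pics/t13.png

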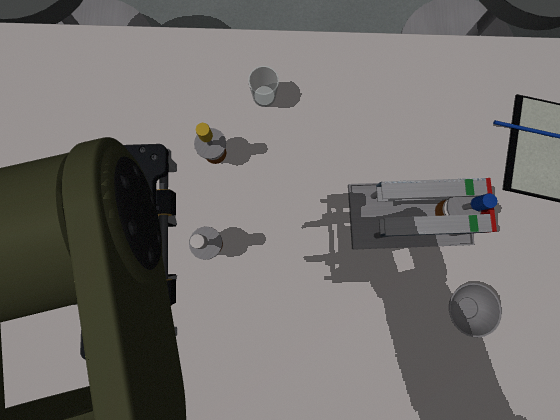

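View pics/t13c.png

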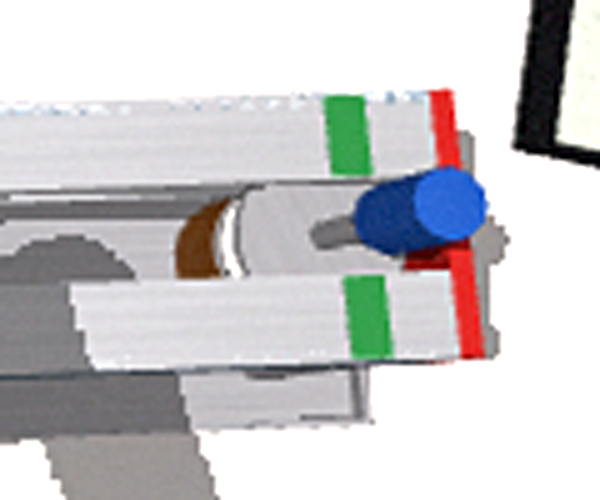

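Run:
```python
from h import *
c,s=np.cos(-1.5138),np.sin(-1.5138)
P=lambda x,y:(400+x/5,160+y/5)
for n,p,z in [('knob',P(450,203),185),('discrear',P(241,232),106),('green',P(358,225),129),('stop',P(444,222),129)]:
    q=ray(CT,p,z); print(n,q.round(1),round((q[0]-549.4)*c+(q[1]+239.3)*s,1), round(-(q[0]-549.4)*s+(q[1]+239.3)*c,1))
```

```text
knob [ 552.8 -298.4  185. ] 59.2 0.0
discrear [ 553.5 -270.1  106. ] 31.0 2.3
green [ 553.5 -299.3  129. ] 60.1 0.7
stop [ 555.3 -328.7  129. ] 89.6 0.8
```

Run:
```python
from h import *
print(ticket.sign_off())
```

```text
the job is handed in; nothing more can be done
None
```

The blue hanger is hanging upright in the rail, fully home at the red end stop and released. I handed the job in at about 14.3 s on the robot's clock, with the gripper clear.

**What I did:** I gripped the hanger by its knob, carried it over the other two hangers, and entered its disc at the open end of the rail. I slid it along until the wrist force rose to about 10 N at the stop, lowered it onto the flanges, opened the fingers and moved away.

**Last checks:**

| Check | Wrist camera | Top camera |
|---|---|---|
| Knob along the rail | 60.6 mm | 59.2 mm |
| Hanger centre, from the rear edge of its disc | 60.0 mm | 61.0 mm |
| Home position, from the stop face in the same picture | 60.9 mm | 59.6 mm |

- **Home position:** the readings agree within about 1.5 mm. Any gap left at the stop is under about 1 mm, which the pictures cannot resolve. I did not give it another push after letting go.
- **Sideways position:** the top camera puts the knob on the rail's centre line (y 0.0). The disc edge read 2 mm off, probably because it is a curved edge and hard to pick out.
- **Other hangers:** the yellow and white hangers are at the same picture positions as at the start.
- **Disagreement:** early on, the scene camera read positions about 5–7 mm further out in x than the top and wrist cameras. I relied on the other two, which agreed to within about 2–4 mm.

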